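Stack two cartons on the sloping stock stand

TASK

Put the large carton flat on the floor of the sloping stand, in the middle and square, with one of its short ends right against the backstop, and let go. Then lift the small carton out of its slot, lay it flat on the bench on one of its broad faces and let go of it, take it again across its width and stack it flat and square in the middle of the large one, a short end right against the backstop too. Leave both released there, and leave the pale block, the jar and the hammer where they are.

Things in the scene. Friction and masses are not known exactly. Their poses are not given: they have to be found in the camera images.
- bed: plywood bed of the fixed sloping stand. Origin: middle of the inner corner where floor and backstop meet, 12 mm above the bench. x: up the slope, away from the backstop (and roughly from the robot); y: along the backstop; z: square to the floor, 0.314 rad (18 degrees) off vertical, leaning to the robot. Floor top z = 0, 150 (x from 0) x 160 (y) mm. No side walls. Cartons do not slide on it unaided.
- backstop_top (a point): middle of the top of the backstop's face: the backstop is a plate 160 mm wide and 8 mm thick, its face at x = 0 of the bed, reaching to z = 85 mm of the bed; it stands on the robot's side of the bed
- large_box: large brown carton with lid and blank label, 110 x 60 x 40 mm (x, y, z), about 0.25 kg, lying flat on the open bench, turned up to 0.8 rad either way; origin at the centre of its underside, z up. Either end may face the backstop.
- large_mid (a point): centre of the large carton's volume, 20 mm above its origin
- small_box: small brown carton with lid and blank label, about 0.18 kg, on its long edge in either slot of the holder, 40 mm showing above the rails. x = length 90 mm, y = thickness 32 mm (across the slot), z = width 56 mm (up at the start). Origin: centre of the edge it stands on. Flat means y vertical; either broad face may be up, either end at the backstop.
- small_mid (a point): centre of the small carton's volume, 28 mm along its z from its origin
- holder: fixed grey plastic two-slot holder, 120 (x) x 180 (y) mm, origin at the centre of its underside, z up. Two slots run along its x, centred at y = +40 and -40 mm, each 36 mm wide between rails 8 mm thick; slot floor 6 mm and rail tops 22 mm above the bench.
- block: pale soldering block 70 x 28 x 42 mm (x, y, z) standing in the other slot, not to be moved; origin at the centre of its underside
- jar: lidded glass jar, 60 mm wide and 65 mm tall, beyond the work, not to be moved; origin at the centre of its underside
- hammer: hammer about 220 mm long lying on the bench beyond the work, roughly across the robot's view, not to be moved; origin near its middle, x along the handle towards the head
Mind the look-alikes: they are no part of the job. Leave any red or turquoise look-alike of the small_box alone.

How it is judged:
On the way, in this order (a step that is already met when the one before it is completed fails the run):
1. the large carton lies flat and square in the middle of the bed against the backstop, released (x of large_mid in the frame of bed between 0.05 and 0.06 m and y of large_mid in the frame of bed between -0.015 and 0.015 m and z of large_mid in the frame of bed between 0.015 and 0.025 m and angle between the x axis of large_box and the x axis of bed, either way round below 0.09 rad and angle between the z axis of large_box and the z axis of bed, either way round below 0.07 rad and contact force between the fingers and large_box below 0.05 N and linear speed of large_box below 0.02 m/s), for 0.2 s.
2. the small carton lies flat on the bench, released (height (world z) of small_mid between 0.012 and 0.02 m and (angle between small_box's own y axis and vertical below 0.1 rad or angle between small_box's own y axis and vertical above 3.04 rad) and contact force between the fingers and small_box below 0.05 N and linear speed of small_box below 0.02 m/s), for 0.2 s.
At the end, for the whole second after the job is handed in: Both cartons released, at rest: large flat on the sloping floor, small flat on the large, each with a short end within 5 mm of the backstop, centre within 15 mm of the bed's middle line, square within 5 degrees, parallel to the floor within 4 degrees (all of step 1 and x of small_mid in the frame of bed between 0.04 and 0.05 m and y of small_mid in the frame of bed between -0.015 and 0.015 m and z of small_mid in the frame of bed between 0.051 and 0.061 m and angle between the x axis of small_box and the x axis of bed, either way round below 0.09 rad and angle between the y axis of small_box and the z axis of bed, either way round below 0.07 rad and contact force between the fingers and small_box below 0.05 N and linear speed of small_box below 0.02 m/s); the robot touches nothing.
It fails at once if the soldering block is moved more than 20 mm (distance of block from where it was at the start of the episode above 0.02 m).
It fails at once if the jar is moved more than 20 mm (distance of jar from where it was at the start of the episode above 0.02 m).
It fails at once if the hammer is moved more than 20 mm (distance of hammer from where it was at the start of the episode above 0.02 m).
It also fails if it takes over 67 s, if anything falls off the work surface, if the arm or the gripper's body presses on something with over 40 N, if the wrist force passes 120 N, or if a joint passes its speed limit or range.

ROBOT

A 6-joint arm with a two-finger parallel gripper is mounted at the origin on the work surface. World frame = base frame: x ahead of the robot, y to its left, z up, the work surface at z = 0. Lengths are in m, angles in rad, forces in N, time in s.
With the tool pointing down it reaches from about 0.375 to 0.975 m from the base axis. Payload 3.8 kg.
Tool frame: the origin (TCP) lies at the very end of the fingers, on their centre line; the grasp point (between the pads) lies 19 mm behind it; z points along the fingers, y is the direction in which the jaws open and shut (so a half turn about z gives the same grasp; the last joint's range is limited). The gripper opens to 85 mm and grips with 20 to 120 N. Pads are 22 mm wide; open, the fingers measure 114 mm over their backs; the gripper's body (76 mm by 85 mm) begins 54 mm behind the grasp point. The pads swing forward as they close: fully open they stand 13 mm farther back than shut.
Start: joints at [1.249, 0.264, 1.604, -0, 1.274, -0.037], TCP at [0.19, 0.648, 0.231] pointing down, gripper open.
Joint ranges: [-2.63, 2.63], [-0.94, 2.18], [0.31, 2.57], [-1.31, 4.45], [0, 2.66], [-2.55, 2.55]. Speed limits (rad/s): [2.57, 2.57, 3.14, 3.14, 3.14, 3.14].

INTERFACE

Orientations are given as a rotation vector (axis times angle).
In Python, from workcell import status, read_camera, camera_info, order gives the robot as it stands.
- The arm moves only by the tool move_arm, never from a script. Its argument "deltas" is a list of rows, each a list of 3 entries, a list of its own where there are three numbers: the turn, a rotation vector about the world's x, y, z as a fraction of full scale, then the shift along the world's x, y, z as a fraction of full scale, then the closure, from -1 (fully open) to 1 (shut), so that 0 is half open. A call has 1 to 20 rows; each row is the pose to reach, as a shift and turn from the pose commanded when the call began; what a row does not reach only later rows make up. Full scale, the value 1, is 0.1 m for a shift and pi/2 rad for a turn. A row lasts 1/8 s, in which the tool goes at most 62.5 mm and 10.7 degrees, less where a joint would pass 70% of its speed; a pose out of reach is approached as far as the arm can. A call with a number of a shift or a turn outside -1 to 1 is refused whole. A call with a gripper value outside its range is refused whole. The fingers move at their own pace and stop on an object; "grip_force" is the grip in N (left out, the last holds). Time passes only in rows, so rows that repeat a pose let the fingers close. It gives the time, the measured TCP pose, the force and the opening at its end, in the units of the state.
- status.read_state(): the state, without advancing time (a new reading comes with each control period).
- read_camera(name): name is "scene" or "top" or "wrist"; returns (picture, depth): 420x560x3 uint8, red, green, blue; 420x560 float32, m along the optical axis (not along the pixel's ray), 0 where there is no reading.
- camera_info(name): a dict with "K" (3x3 intrinsics, pixels), "D" ([k1, k2, p1, p2, k3] as OpenCV has them; the pictures are not rectified), "R" (3x3) and "t" (3): a world point X has camera coordinates R X + t. Camera axes: x right, y down, z forward; pixel columns grow to the right and rows downward; lengths in m; the calibration is good to about 2 mm. A picture is of the moment at which its call begins: read the wrist's pose just before it. camera_info takes no time and is no camera call; for the wrist camera it gives the pose at the moment of the call.
- order.finish_job(): hands the job in, once; it reports no verdict.
The state is a dict: "time": time; "q": joint angles; "joint_vel": joint speeds; "joint_torque": joint torques, N m; "tool_pos": TCP position; "tcp_rot": TCP orientation; "wrist_force": force on the tool from outside, world axes, zero at the start; "torque": the same for the moment, N m; "width": opening from 0.0 (shut) to 1.0 (fully open).
Only numpy, scipy, OpenCV 4.12 (cv2) and the standard library are available. Lean on these libraries where they do the work, as an engineer would, in place of code of your own. Each camera call takes 0.05 s, during which the arm holds its last target. There are 200 camera calls.

## Working session

There is one attempt and no reset: what is moved stays moved. The work goes in short steps, Python scripts to look and compute and a tool call to move; the robot and the scene stay as the last step left them, time stands still between calls to the robot, and variables do not carry over. Pictures are saved under pics/ and viewed, about 8 in all and at most 12, crops included, and the job is handed in when it is done.

Besides the shell and the picture viewer there is one more tool, called after "Emit:" as name(argument=value, ...), one argument or row to a line, values as JSON. move_arm: Moves the arm, as the interface text tells. Its arguments: {"type":"object","properties":{"deltas":{"type":"array","items":{"type":"array"}},"grip_force":{"type":"number"}},"required":["deltas"]}

```bash
mkdir -p pics; ls
python3 - <<'E'
from workcell import status, read_camera, camera_info, order
import numpy as np, cv2
for n in ("top","scene"):
    im,d=read_camera(n); np.savez(n+'0.npz',im=im,d=d,**{k:np.array(v) for k,v in camera_info(n).items()})
    cv2.imwrite(f'pics/{n}0.png',im[:,:,::-1])
    i=camera_info(n); R=np.array(i['R']);print(n,-R.T@np.array(i['t']),R[2],np.round(i['K'],1).tolist(),i['D'],(d>0).mean())
print(status.read_state())
E
```

```text
pics
top [ 0.33856866 -0.01353059  1.1673717 ] [ 0.22805005  0.00626628 -0.97362925] [[422.1, 0.0, 280.3], [0.0, 422.1, 209.0], [0.0, 0.0, 1.0]] [0.02733054 0.         0.         0.         0.        ] 0.9959906462585034
scene [1.06035629 0.50866602 0.61378732] [-0.52865321 -0.59360464 -0.60676134] [[406.8, 0.0, 272.6], [0.0, 406.8, 207.3], [0.0, 0.0, 1.0]] [-0.04337495  0.          0.          0.          0.        ] 0.9961522108843538
{'time': 0.1, 'q': array([ 1.24911111e+00,  2.64693608e-01,  1.60525035e+00,  1.13461938e-05,
        1.27366880e+00, -3.69083018e-02]), 'joint_vel': array([-1.17580089e-03, -1.27217898e-03, -3.81748475e-03, -5.86029374e-04,
        1.21064198e-03, -5.84341177e-05]), 'joint_torque': array([-3.37859490e-05, -5.16705465e+01, -3.68592417e+01, -9.61930141e-05,
        6.43259555e-03, -1.45937611e-05]), 'tool_pos': array([0.18943311, 0.64719119, 0.23006888]), 'tcp_rot': array([-0.44576884, -3.1094299 ,  0.0031189 ]), 'wrist_force': array([ 0.49136135, -0.52328699,  1.38967918]), 'torque': array([-0.05492095, -0.05574844, -0.0431076 ]), 'width': 0.9995642789474103}
```

View pics/top0.png

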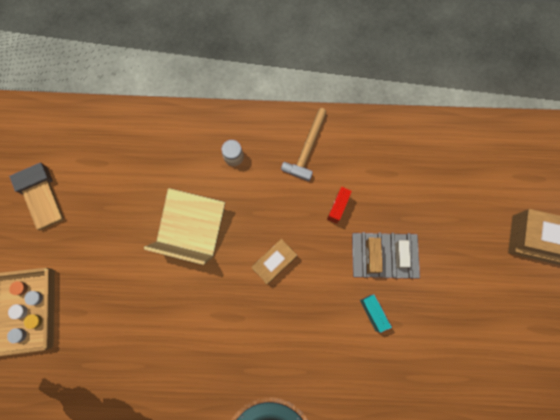

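View pics/scene0.png

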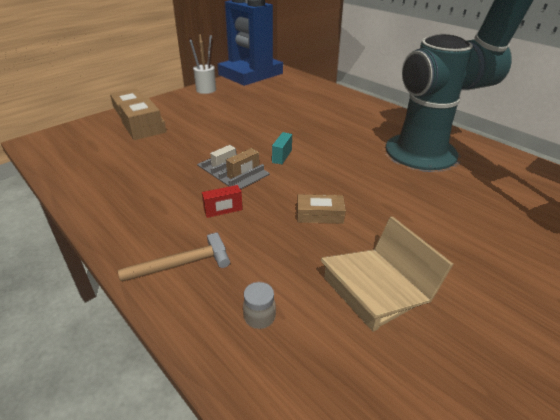

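The top view (left = +y, up = +x) shows the stand at about (190,225) with its backstop on the lower side. The large carton is at (275,262), and the holder at (385,256) has the small carton in its left slot (375,255) and the block at (404,253). Red and turquoise decoys are at (340,205) and (377,314). The scene view agrees and shows the backstop face at (412,258).

```bash
cat > h.py <<'E'
import numpy as np, cv2
from workcell import status, read_camera, camera_info
def cloud(im,d,info):
    K,D,R,t=[np.array(info[k],float) for k in('K','D','R','t')]
    v,u=np.mgrid[:d.shape[0],:d.shape[1]]
    n=cv2.undistortPoints(np.stack([u,v],-1).reshape(-1,1,2).astype(float),K,D).reshape(d.shape+(2,))
    c=np.dstack([n*d[...,None],d])
    return (c-t)@R, cv2.cvtColor(im,cv2.COLOR_RGB2HSV)
def snap(n,save=None):
    i=camera_info(n); im,d=read_camera(n)
    if save: cv2.imwrite('pics/'+save,im[:,:,::-1])
    P,H=cloud(im,d,i); P[d<=0]=np.nan
    return im,P,H
def rect(p):
    (c,s,a)=cv2.minAreaRect(np.float32(p[:,:2]*1000))
    return np.round(c,1),np.round(s,1),round(a,1)
def plane(p,it=4,tol=.003):
    for _ in range(it):
        c=p.mean(0);n=np.linalg.svd(p-c,full_matrices=False)[2][2]
        r=(p-c)@n;p=p[abs(r)<max(tol,1.5*r.std())]
    return c,n*np.sign(n[2]),p,r.std()
E
python3 - <<'E'
from h import *
P={};H={}
for n in('top','scene'):
    z=np.load(n+'0.npz'); P[n],H[n]=cloud(z['im'],z['d'],z)
T=P['top']
b=T[300:400,250:420].reshape(-1,3);print('bench z',np.median(b[:,2]),b[:,2].std())
def reg(n,u0,u1,v0,v1,z0,z1):
    p=P[n][v0:v1,u0:u1].reshape(-1,3); return p[(p[:,2]>z0)&(p[:,2]<z1)]
for nm,bx in dict(large=(245,305,232,290,.03,.05),small=(364,385,228,280,.045,.08),block=(394,415,230,280,.04,.06),holder=(345,425,228,282,.01,.1),jar=(215,250,135,170,.05,.08),hammer=(275,335,100,185,.01,.06),red=(322,356,182,228,.04,.08),turq=(356,396,290,340,.04,.08)).items():
    p=reg('top',*bx);print(nm,len(p),rect(p),'z',np.round(np.percentile(p[:,2],[5,50,95]),4))
p=reg('scene',290,350,188,226,.034,.05);print('large sc',rect(p),np.median(p[:,2]))
p=reg('scene',222,264,148,180,.05,.08);print('small sc',rect(p),np.median(p[:,2]))
# bed
fl=T[205:243,172:212].reshape(-1,3);c,n,q,s=plane(fl);print('floor',c,n,s,'tilt',np.degrees(np.arccos(n[2])),len(q),len(fl))
bs=P['scene'][236:282,388:432].reshape(-1,3)
c2,n2,q2,s2=plane(bs);print('back',c2,n2,s2,len(q2),len(bs),'dot',n@n2)
np.savez('bed0.npz',c=c,n=n,c2=c2,n2=n2)
sc=P['scene'][262:310,335:410].reshape(-1,3);c3,n3,_,s3=plane(sc);print('floor sc',c3,n3,s3,'off',(c3-c)@n)
E
```

```text
bench z 0.00016857834159550217 0.06803170908454538
large 980 (array([460.8,   5.6]), array([ 62.9, 112.6]), 45.5) z [0.0363 0.0402 0.0438]
small 467 (array([ 483.8, -259.7]), array([90.5, 33.8]), 0.6) z [0.0539 0.0615 0.0655]
block 292 (array([ 491.3, -339.1]), array([69.9, 29.2]), 2.2) z [0.0432 0.0476 0.0507]
holder 1474 (array([ 490.5, -299.8]), array([119.5, 174.6]), 1.0) z [0.0122 0.044  0.0639]
jar 295 (array([764.1, 136.4]), array([51.9, 52.1]), 53.5) z [0.0569 0.0649 0.0688]
hammer 821 (array([814.9, -78.5]), array([ 88. , 219.7]), 71.3) z [0.015  0.0239 0.0289]
red 399 (array([ 624.3, -168. ]), array([32.5, 92.2]), 67.6) z [0.0514 0.0564 0.0597]
turq 500 (array([ 335.5, -261.9]), array([90.3, 33.3]), 27.5) z [0.0495 0.0558 0.0593]
large sc (array([461. ,   8.2]), array([ 65.3, 109.3]), 45.9) 0.03964696099902515
small sc (array([ 486.2, -257.9]), array([95.2, 36.3]), 1.6) 0.06087246140131002
floor [0.55223226 0.23266951 0.04314622] [ 0.79539901 -0.60596702  0.01201583] 0.015838243532230675 tilt 89.31152706413641 825 1520
back [0.48058831 0.26205571 0.04851028] [ 0.89131298 -0.21821968  0.39741836] 0.0045730366931351265 1365 2024 dot 0.8459587003339555
floor sc [0.57137017 0.25083748 0.03808838] [-0.29096864  0.05257286  0.95528705] 0.0015347551816304802 off 0.004152313772520014
```

```bash
cat > bed.py <<'E'
from h import *
from scipy.optimize import least_squares
P={};H={}
for n in('top','scene'):
    z=np.load(n+'0.npz'); P[n],H[n]=cloud(z['im'],z['d'],z)
def Rb(yaw): # columns bed x,y,z
    c,s=np.cos(.314),np.sin(.314)
    return cv2.Rodrigues(np.array([0,0,yaw]))[0]@np.array([[c,0,-s],[0,1,0],[s,0,c]])
for n,bx in (('top',(135,235,175,275)),('scene',(315,455,210,335))):
    p=P[n][bx[2]:bx[3],bx[0]:bx[1]].reshape(-1,3); p=p[p[:,2]>.01]
    yaw=-.21;o=np.array([.46,.25,.012])
    for _ in range(8):
        R=Rb(yaw);b=(p-o)@R
        f=(abs(b[:,2])<.012)&(b[:,0]>.02)&(b[:,0]<.14)&(abs(b[:,1])<.07)
        s=(abs(b[:,0])<.007)&(b[:,2]>.015)&(b[:,2]<.08)&(abs(b[:,1])<.075)
        F,S=p[f],p[s]
        if n=='top': # yaw from floor only + edges
            pass
        def res(x):
            R=Rb(x[0]);return np.r_[(F-o)@R[:,2]-x[1],(S-o)@R[:,0]-x[2]]
        x=least_squares(res,[yaw,0,0],loss='soft_l1',f_scale=.002).x
        yaw=x[0];R=Rb(yaw);o=o+R[:,2]*x[1]+R[:,0]*x[2]
        b=(p-o)@R; m=(abs(b[:,2])<.006)&(b[:,0]>.03)&(b[:,0]<.13)
        o=o+R[:,1]*np.percentile(b[m,1],[1,99]).mean()
    b=(p-o)@R;m=(abs(b[:,2])<.006)
    e=[np.percentile(b[m&(abs(b[:,0]-x0)<.015),1],[1,50,99]).round(4).tolist() for x0 in(.04,.08,.12)]
    k=(b[:,2]>.07)
    print(n,'yaw',yaw,'o',o,len(F),len(S),'edges',e,'x',np.percentile(b[m,0],[1,99]),'top of stop',np.percentile(b[k],[2,50,98],axis=0).round(4).tolist())
E
python3 bed.py
```

```text
top yaw -0.21052527919793784 o [0.46435364 0.25765112 0.00384033] 2112 0 edges [[-0.0785, 0.0004, 0.0787], [-0.0787, -0.0004, 0.078], [-0.078, 0.0, 0.079]] x [0.02624718 0.17717204] top of stop [[0.0179, -0.2915, 0.0707], [0.0245, -0.0099, 0.0841], [0.2963, 0.0781, 1.1271]]
scene yaw -0.2196959615148309 o [0.4520146  0.19021375 0.00423264] 1310 0 edges [[-0.1415, 0.0755, 0.1514], [-0.1568, 0.079, 0.1517], [-0.0052, 0.0816, 0.152]] x [0.02220739 0.17433361] top of stop [[0.0171, -0.0034, 0.0706], [0.0235, 0.0896, 0.0802], [0.687, 0.4434, 0.4178]]
```

```bash
sed -i "s/o=np.array(\[.46,.25,.012\])/o=np.array([.489,.252,.012])/; s/p=p\[p\[:,2\]>.01\]/p=p[(p[:,2]>.01)\&(p[:,2]<.14)\&(p[:,1]>.12)\&(p[:,0]<.72)]/; s/abs(b\[:,0\])<.007/abs(b[:,0])<.010/" bed.py; python3 bed.py
```

```text
top yaw -0.21084329327936321 o [0.48839058 0.25262944 0.01171484] 2201 341 edges [[-0.0788, -0.0005, 0.0781], [-0.0784, -0.0007, 0.078], [-0.0783, 0.0004, 0.0789]] x [0.00048011 0.15137819] top of stop [[-0.008, -0.0772, 0.0704], [-0.0019, -0.0003, 0.0838], [0.0008, 0.0782, 0.0886]]
scene yaw -0.20610266725569237 o [0.48959127 0.25589174 0.0117955 ] 2488 2101 edges [[-0.0779, 0.0113, 0.0789], [-0.0785, 0.0102, 0.0785], [-0.0787, 0.008, 0.078]] x [-0.00131202  0.15057412] top of stop [[-0.0065, -0.0758, 0.0703], [-0.0002, 0.0101, 0.0792], [0.0025, 0.0778, 0.086]]
```

The two bed measurements agree to about 3 mm. I'll move over the large carton next.

Emit:
move_arm(
  deltas=[
    [[0, 0, 0], [0.45, -1, 0], -1],
    [[0, 0, 0], [0.45, -1, 0], -1],
  ],
)

```text
time: 0.35
tool_pos: [0.2348, 0.546, 0.2301]
tcp_rot: [-0.445, -3.11, 0.004]
wrist_force: [0.4, 1.0, 0.2]
width: 0.998
```

Emit:
move_arm(
  deltas=[
    [[0, 0, 0], [0.45, -1, 0], -1],
    [[0, 0, 0], [0.45, -1, 0], -1],
  ],
)

```text
time: 0.6
tool_pos: [0.28, 0.4454, 0.2306]
tcp_rot: [-0.446, -3.11, 0.002]
wrist_force: [0.2, 0.6, -0.0]
width: 1.003
```

Emit:
move_arm(
  deltas=[
    [[0, 0, 0], [0.45, -1, 0], -1],
    [[0, 0, 0], [0.45, -1, 0], -1],
  ],
)

```text
time: 0.85
tool_pos: [0.3249, 0.3455, 0.2308]
tcp_rot: [-0.446, -3.11, 0.001]
wrist_force: [0.4, 0.9, -0.2]
width: 0.999
```

Emit:
move_arm(
  deltas=[
    [[0, 0, 0], [0.45, -1, 0], -1],
    [[0, 0, 0], [0.45, -1, 0], -1],
  ],
)

```text
time: 1.1
tool_pos: [0.3698, 0.2456, 0.2309]
tcp_rot: [-0.447, -3.11, 0.001]
wrist_force: [-0.3, 0.5, 0.4]
width: 1.001
```

Emit:
move_arm(
  deltas=[
    [[0, 0, 0], [0.45, -1, 0], -1],
    [[0, 0, 0], [0.45, -1, 0], -1],
  ],
)

```text
time: 1.35
tool_pos: [0.4149, 0.1456, 0.2311]
tcp_rot: [0.447, 3.11, -0.0]
wrist_force: [1.1, -0.0, -1.0]
width: 0.998
```

Emit:
move_arm(
  deltas=[
    [[0, 0, -0.1], [0.45, -1, 0], -1],
    [[0, 0, -0.2], [0.45, -1, 0], -1],
  ],
)

```text
time: 1.6
tool_pos: [0.4599, 0.0456, 0.2311]
tcp_rot: [0.936, 2.999, -0.0]
wrist_force: [0.5, 0.5, -0.3]
width: 1.001
```

Emit:
move_arm(
  deltas=[
    [[0, 0, -0.113], [0, -0.4, -0.3], -1],
    [[0, 0, -0.113], [0, -0.4, -0.3], -1],
    [[0, 0, -0.113], [0, -0.4, -0.3], -1],
  ],
)

```text
time: 1.98
tool_pos: [0.4594, 0.0081, 0.2012]
tcp_rot: [-1.188, -2.907, -0.001]
wrist_force: [-0.8, 0.0, -0.1]
width: 0.999
```

Run:
```python
from h import *
im,P,H=snap('wrist','w1.png')
s=status.read_state();print(s['time'],s['tool_pos'],s['tcp_rot'],s['q'])
i=camera_info('wrist');R=np.array(i['R']);print(-R.T@np.array(i['t']),R.round(3).tolist())
m=(P[...,2]>.034)&(P[...,2]<.046)&(abs(P[...,0]-.46)<.09)&(abs(P[...,1])<.09)
p=P[m];print(len(p),rect(p),np.median(p[:,2]))
```

```text
2.025 [0.45982833 0.00849741 0.2017075 ] [1.18685475e+00 2.90840201e+00 1.04833836e-03] [-3.60746575e-02 -1.30803625e-01  2.07913299e+00  5.45992727e-04
  1.19270830e+00 -8.32171040e-01]
[0.40447865 0.06220184 0.34558624] [[0.7, 0.714, 0.002], [0.68, -0.667, 0.305], [0.219, -0.212, -0.952]]
6743 (array([461.2,   6. ]), array([ 61. , 109.6]), 45.5) 0.04139875849885946
```

View pics/w1.png

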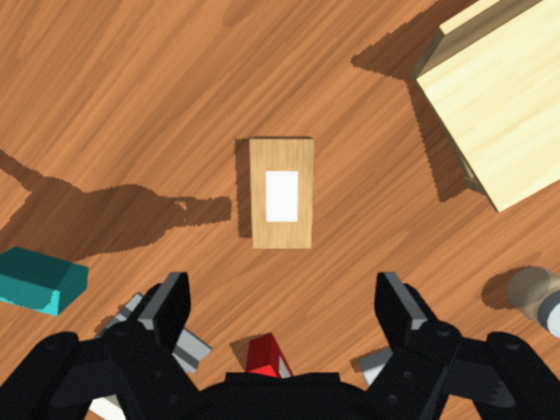

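The wrist view shows the large carton at (282,192), aligned with the jaws. I'll descend and grip.

Emit:
move_arm(
  deltas=[
    [[0, 0, 0], [0.069, -0.075, -0.5], -1],
    [[0, 0, 0], [0.069, -0.075, -1], -1],
    [[0, 0, 0], [0.069, -0.075, -1], -1],
  ],
)

```text
time: 2.4
tool_pos: [0.4631, 0.0017, 0.0983]
tcp_rot: [-1.183, -2.902, 0.004]
wrist_force: [-0.2, 0.6, -0.6]
width: 1.001
```

Emit:
move_arm(
  deltas=[
    [[0, 0, 0], [0, 0, -0.4], -1],
    [[0, 0, 0], [0, 0, -0.8], -1],
    [[0, 0, 0], [0, 0, -0.97], -1],
    [[0, 0, 0], [0, 0, -0.97], -1],
    [[0, 0, 0], [0, 0, -0.97], 1],
    [[0, 0, 0], [0, 0, -0.97], 1],
    [[0, 0, 0], [0, 0, -0.97], 1],
    [[0, 0, 0], [0, 0, -0.97], 1],
    [[0, 0, 0], [0, 0, -0.97], 1],
    [[0, 0, 0], [0, 0, -0.97], 1],
  ],
  grip_force=40,
)

```text
time: 3.65
tool_pos: [0.4688, 0.0004, 0.0067]
tcp_rot: [1.187, 2.904, 0.002]
wrist_force: [-0.7, 1.8, 5.8]
width: 0.693
```

```bash
cat > tgt.py <<'E'
# bed target helper: world TCP pos for bed-frame point; print bed rotation and TCP
from h import *
from scipy.spatial.transform import Rotation as Ro
yaw=-.209;o=np.array([.489,.254,.0118])
c,s=np.cos(.314),np.sin(.314)
B=Ro.from_rotvec([0,0,yaw])*Ro.from_matrix([[c,0,-s],[0,1,0],[s,0,c]])
Tool=B*Ro.from_matrix(np.diag([-1.,1,-1]))  # tool z = -bed z, jaw y = bed y
def W(p): return o+B.apply(p)
E
python3 - <<'E'
from tgt import *
st=status.read_state();cur=Ro.from_rotvec(st['tcp_rot'])
print(st['time'],st['tool_pos'],st['width'],st['wrist_force'])
for sgn in(1,-1):
    T=Tool*Ro.from_rotvec([0,0,0 if sgn>0 else np.pi])
    print('turn frac',((T*cur.inv()).as_rotvec()/(np.pi/2)).round(4))
for p in([.067,0,.10],[.067,0,.03],[.065,0,.004]): print(p,W(p).round(4))
E
```

```text
3.65 [4.68818134e-01 3.63607961e-04 6.70977941e-03] 0.6925065994160916 [-0.70721925  1.77634474  5.80884897]
turn frac [-0.0965 -0.1759  0.3577]
turn frac [ 0.2391 -0.1255 -1.6211]
[0.067, 0, 0.1] [0.5211 0.2472 0.1276]
[0.067, 0, 0.03] [0.5423 0.2427 0.061 ]
[0.065, 0, 0.004] [0.5483 0.2414 0.0357]
```

Emit:
move_arm(
  deltas=[
    [[0, 0, 0], [0, 0, 0.3], 1],
    [[0, 0, 0], [0, 0, 1], 1],
    [[0, 0, 0], [0, 0, 1], 1],
  ],
)

```text
time: 4.03
tool_pos: [0.4711, 0.0001, 0.1101]
tcp_rot: [1.185, 2.898, 0.006]
wrist_force: [1.3, 0.1, -2.8]
width: 0.697
```

Emit:
move_arm(
  deltas=[
    [[-0.025, -0.044, 0.09], [0.05, 0.2, 0.3], 1],
    [[-0.05, -0.088, 0.18], [0.1, 0.4, 0.466], 1],
    [[-0.075, -0.132, 0.27], [0.15, 0.6, 0.466], 1],
    [[-0.0965, -0.1759, 0.3577], [0.2, 0.75, 0.466], 1],
    [[-0.0965, -0.1759, 0.3577], [0.2, 0.75, 0.466], 1],
  ],
)

```text
time: 4.65
tool_pos: [0.4841, 0.0759, 0.1492]
tcp_rot: [0.295, 2.82, -0.051]
wrist_force: [0.2, 0.2, -2.9]
width: 0.693
```

Emit:
move_arm(
  deltas=[
    [[0, 0, 0], [0.1, 0.45, 0], 1],
    [[0, 0, 0], [0.2, 0.85, 0], 1],
    [[0, 0, 0], [0.2, 0.85, 0], 1],
  ],
)

```text
time: 5.03
tool_pos: [0.5075, 0.162, 0.1509]
tcp_rot: [0.297, 2.817, -0.049]
wrist_force: [-0.4, -0.3, -2.6]
width: 0.699
```

Emit:
move_arm(
  deltas=[
    [[0, 0, 0], [0.1, 0.45, 0], 1],
    [[0, 0, 0], [0.203, 0.854, 0], 1],
    [[0, 0, 0], [0.203, 0.854, 0], 1],
    [[0, 0, 0], [0.203, 0.854, 0], 1],
  ],
)

```text
time: 5.52
tool_pos: [0.5262, 0.2442, 0.1499]
tcp_rot: [0.299, 2.819, -0.053]
wrist_force: [-0.1, -0.8, -2.8]
width: 0.693
```

Run:
```python
from tgt import *
st=status.read_state();cur=Ro.from_rotvec(st['tcp_rot'])
print(st['time'],st['tool_pos'],st['width'],st['wrist_force'],st['q'])
print('tcp in bed',B.inv().apply(st['tool_pos']-o),'turn err',((Tool*cur.inv()).as_rotvec()/(np.pi/2)).round(4))
im,P,H=snap('wrist','w2.png')
b=(P-o)@B.as_matrix()
np.save('b2.npy',b)
```

```text
5.525 [0.52623477 0.24417323 0.14989509] 0.6929289797874097 [-0.0615773  -0.75767955 -2.82112284] [ 0.51468773  0.01886004  2.07198798 -0.27958435  0.83934019 -0.67954248]
tcp in bed [ 0.07923554 -0.00188739  0.11946302] turn err [ 0.0023 -0.0038  0.0019]
```

View pics/w2.png

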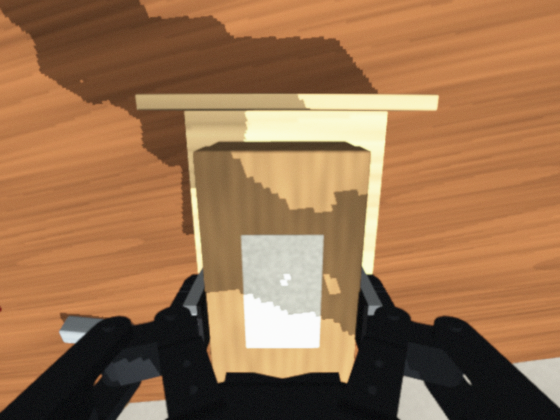

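The wrist view shows the carton held square, with its front edge at row 148. The backstop's top is at rows 95–109, columns 137–438. I'll read off the offsets in the bed frame.

Run:
```python
from tgt import *
b=np.load('b2.npy')
s=b[96:108,130:445].reshape(-1,3); s=s[abs(s[:,2]-.085)<.012]
print('stop top n',len(s),'x',np.percentile(s[:,0],[2,50,98]),'y',np.percentile(s[:,1],[.5,99.5]),'z',np.median(s[:,2]))
for c in(200,280,370): 
    q=b[112:140,c];print('floor z',c,np.median(q[:,2]))
L=b[112:122,150:420].reshape(-1,3);L=L[abs(L[:,2])<.012];print('floor y',np.percentile(L[:,1],[.5,99.5]))
t=b[152:370,195:372].reshape(-1,3); t=t[(t[:,2]>.10)]
zc=np.median(t[:,2]);t=t[abs(t[:,2]-zc)<.006];c,n,_,_=plane(t)
print('box top z',zc,'normal',n,'x min',np.percentile(t[:,0],1),rect(t))
```

```text
stop top n 3614 x [-0.00542194 -0.00268581  0.00029181] y [-0.07918382  0.07831536] z 0.08606392038113943
floor z 200 0.0008096872647919554
floor z 280 0.0011888841656390627
floor z 370 0.001209763714933948
floor y [-0.10558721  0.10580895]
box top z 0.1541505654430143 normal [0.0055167  0.00663183 0.99996279] x min 0.016224412812030402 (array([62.2, -2.1]), array([71.5, 93.2]), 89.8)
```

Emit:
move_arm(
  deltas=[
    [[0, 0, 0], [0.04, 0, -0.3], 1],
    [[0, 0, 0], [0.082, 0, -0.605], 1],
    [[0, 0, 0], [0.082, 0, -0.605], 1],
  ],
)

```text
time: 5.95
tool_pos: [0.5331, 0.243, 0.0876]
tcp_rot: [0.3, 2.821, -0.056]
wrist_force: [0.2, -0.9, -1.7]
width: 0.692
```

Emit:
move_arm(
  deltas=[
    [[0, 0, 0], [0.07, -0.015, -0.23], 1],
    [[0, 0, 0], [0.145, -0.031, -0.456], 1],
    [[0, 0, 0], [0.145, -0.031, -0.456], 1],
    [[0, 0, 0], [0.145, -0.031, -0.456], 1],
  ],
)

```text
time: 6.45
tool_pos: [0.5502, 0.2426, 0.0463]
tcp_rot: [0.298, 2.815, -0.049]
wrist_force: [-0.6, 0.3, -3.0]
width: 0.695
```

```bash
cat > rd.py <<'E'
from tgt import *
st=status.read_state()
print(st['time'],'tcp bed',B.inv().apply(st['tool_pos']-o).round(4),'F bed',B.inv().apply(st['wrist_force']).round(1),st['width'],st['tool_pos'])
E
python3 rd.py
```

```text
6.45 tcp bed [0.0699 0.0015 0.0136] F bed [-1.5  0.2 -2.7] 0.6945950556711783 [0.55020825 0.2425817  0.04634404]
```

Emit:
move_arm(
  deltas=[
    [[0, 0, 0], [-0.017, 0.004, -0.074], 1],
    [[0, 0, 0], [-0.017, 0.004, -0.074], 1],
    [[0, 0, 0], [-0.017, 0.004, -0.074], 1],
  ],
)

```text
time: 6.82
tool_pos: [0.5488, 0.2437, 0.0387]
tcp_rot: [0.296, 2.815, -0.048]
wrist_force: [-0.4, 1.4, 3.9]
width: 0.695
```

```bash
python3 rd.py
```

```text
6.825 tcp bed [0.0659 0.0024 0.0068] F bed [0.6 1.3 4. ] 0.6946793255234519 [0.54875196 0.24374239 0.03865638]
```

Emit:
move_arm(
  deltas=[
    [[0, 0, 0], [-0.02, 0.004, -0.006], 1],
    [[0, 0, 0], [-0.037, 0.008, -0.012], 1],
    [[0, 0, 0], [-0.037, 0.008, -0.012], 1],
  ],
)

```text
time: 7.2
tool_pos: [0.5482, 0.244, 0.0387]
tcp_rot: [0.295, 2.81, -0.048]
wrist_force: [10.7, -5.2, 0.4]
width: 0.695
```

```bash
python3 rd.py
```

```text
7.2 tcp bed [0.0653 0.0025 0.007 ] F bed [11.1 -2.9 -3.2] 0.6946900561999542 [0.54815578 0.24397099 0.03867586]
```

The carton is seated and pressed against the backstop (11 N), so I'll release and retract.

Emit:
move_arm(
  deltas=[
    [[0, 0, 0], [0.015, -0.003, 0.005], 1],
    [[0, 0, 0], [0.015, -0.003, 0.005], -1],
    [[0, 0, 0], [0.015, -0.003, 0.005], -1],
    [[0, 0, 0], [0.015, -0.003, 0.005], -1],
    [[0, 0, 0], [0.015, -0.003, 0.005], -1],
    [[0, 0, 0], [0.015, -0.003, 0.005], -1],
    [[0, 0, 0], [-0.13, 0.03, 0.46], -1],
    [[0, 0, 0], [-0.28, 0.06, 0.95], -1],
    [[0, 0, 0], [-0.28, 0.06, 0.95], -1],
  ],
)

```text
time: 8.32
tool_pos: [0.5188, 0.2521, 0.1367]
tcp_rot: [0.296, 2.809, -0.042]
wrist_force: [1.0, 0.4, -0.1]
width: 0.999
```

Emit:
move_arm(
  deltas=[
    [[0, 0, 0], [0, 0, 0.3], -1],
    [[0, 0, 0], [0, 0, 0.3], -1],
    [[0, 0, 0], [0, 0, 0.3], -1],
  ],
)

```text
time: 8.7
tool_pos: [0.5155, 0.2493, 0.1596]
tcp_rot: [0.297, 2.818, -0.052]
wrist_force: [0.0, 0.0, -0.3]
width: 1.0
```

```bash
cat > chk.py <<'E'
from tgt import *
import sys
exec(open('rd.py').read())
im,P,H=snap('wrist',sys.argv[1]); b=(P-o)@B.as_matrix()
h=float(sys.argv[2])
s=b[(abs(b[...,2]-.0855)<.006)&(abs(b[...,0]+.004)<.006)&(abs(b[...,1])<.09)]
if len(s)>50: print('stop x',np.percentile(s[:,0],[2,98]),'y',np.percentile(s[:,1],[.5,99.5]),len(s))
t=b[(abs(b[...,2]-h)<.007)&(b[...,0]>.003)&(b[...,0]<.13)&(abs(b[...,1])<.06)]
c,n,_,_=plane(t);print('top z',np.median(t[:,2]),'n',n.round(4),'x',np.percentile(t[:,0],[.5,99.5]),'y',np.percentile(t[:,1],[.5,99.5]),rect(t))
f=b[(abs(b[...,2])<.006)&(b[...,0]>.02)&(b[...,0]<.14)&(abs(abs(b[...,1])-.055)<.02)];print('floor z',np.median(f[:,2]),len(f))
E
python3 chk.py w3.png .040
```

```text
8.7 tcp bed [0.0713 0.0009 0.1323] F bed [-0.1  0.  -0.3] 1.0001795925339154 [0.51553678 0.2493204  0.15963536]
stop x [-0.00636145  0.00144512] y [-0.07900502  0.07803062] 4012
top z 0.04132311450537757 n [ 2.3e-03 -8.0e-04  1.0e+00] x [0.00371638 0.11041107] y [-0.02799106  0.03176419] (array([57.3,  2. ]), array([ 60.9, 108.5]), 89.9)
floor z 0.0010413580006222625 10987
```

The large carton sits flat and square, with y about +2 mm and its end against the backstop. I'll go to the small carton now.

Emit:
move_arm(
  deltas=[
    [[0, 0, 0], [-0.05, -0.5, 0.4], -1],
    [[0, 0, 0], [-0.05, -1, 0.4], -1],
  ],
)

```text
time: 9.0
tool_pos: [0.5124, 0.1498, 0.2026]
tcp_rot: [0.293, 2.814, -0.048]
wrist_force: [1.6, 0.6, -0.5]
width: 0.997
```

Emit:
move_arm(
  deltas=[
    [[0, 0, 0], [-0.05, -0.5, 0], -1],
    [[0, 0, 0], [-0.05, -1, 0], -1],
  ],
)

```text
time: 9.25
tool_pos: [0.5048, 0.0483, 0.1994]
tcp_rot: [0.296, 2.819, -0.051]
wrist_force: [0.2, 0.3, -0.4]
width: 1.002
```

Emit:
move_arm(
  deltas=[
    [[0, 0, 0], [-0.05, -0.5, 0], -1],
    [[0, 0, 0], [-0.05, -1, 0], -1],
  ],
)

```text
time: 9.5
tool_pos: [0.4998, -0.0517, 0.1993]
tcp_rot: [0.297, 2.819, -0.05]
wrist_force: [1.1, -0.4, 0.5]
width: 0.999
```

Emit:
move_arm(
  deltas=[
    [[0, 0, 0], [-0.05, -0.5, 0], -1],
    [[0, 0, 0], [-0.05, -1, 0], -1],
    [[0, 0, 0], [-0.05, -1, 0], -1],
  ],
)

```text
time: 9.88
tool_pos: [0.495, -0.1534, 0.1995]
tcp_rot: [0.306, 2.818, -0.051]
wrist_force: [0.6, 1.3, -0.4]
width: 1.001
```

```bash
cat > dn.py <<'E'
from tgt import *
import sys
st=status.read_state();cur=Ro.from_rotvec(st['tcp_rot']);a=float(sys.argv[1])
T=Ro.from_rotvec([0,0,a])*Ro.from_matrix(np.diag([-1.,1,-1]))
print(st['time'],st['tool_pos'],st['q'].round(2),'turn',((T*cur.inv()).as_rotvec()/(np.pi/2)).round(4))
E
python3 dn.py 0.018
```

```text
9.875 [ 0.49502409 -0.15340208  0.19950984] [-0.38 -0.21  2.18  0.06  0.87 -1.77] turn [0.0212 0.1957 0.1478]
```

Emit:
move_arm(
  deltas=[
    [[0.01, 0.1, 0.074], [-0.05, -0.5, 0], -1],
    [[0.0212, 0.1957, 0.1478], [-0.1, -1, 0], -1],
    [[0.0212, 0.1957, 0.1478], [-0.1, -1, 0], -1],
    [[0.0212, 0.1957, 0.1478], [-0.1, -1, 0], -1],
  ],
)

```text
time: 10.38
tool_pos: [0.4859, -0.2488, 0.1993]
tcp_rot: [-0.037, 3.141, 0.006]
wrist_force: [-0.8, 0.4, 0.6]
width: 0.995
```

```bash
python3 dn.py 0.018
python3 - <<'E'
from h import *
im,P,H=snap('wrist','w4.png')
for nm,(z0,z1,x,y,dx,dy) in dict(small=(.055,.07,.485,-.259,.08,.035),block=(.042,.056,.491,-.339,.08,.035)).items():
    p=P[(P[...,2]>z0)&(P[...,2]<z1)&(abs(P[...,0]-x)<dx)&(abs(P[...,1]-y)<dy)];print(nm,len(p),rect(p) if len(p) else '',np.median(p[:,2]))
E
```

```text
10.375 [ 0.48586216 -0.24881083  0.19932646] [-0.52  0.04  1.92  0.    1.18 -2.12] turn [-0.0026  0.0001 -0.0034]
small 3394 (array([ 485.6, -260.2]), array([90.2, 32.3]), 1.0) 0.06325915869551046
block 2147 (array([ 492.8, -340. ]), array([69. , 28.8]), 1.9) 0.04900963062617849
```

View pics/w4.png

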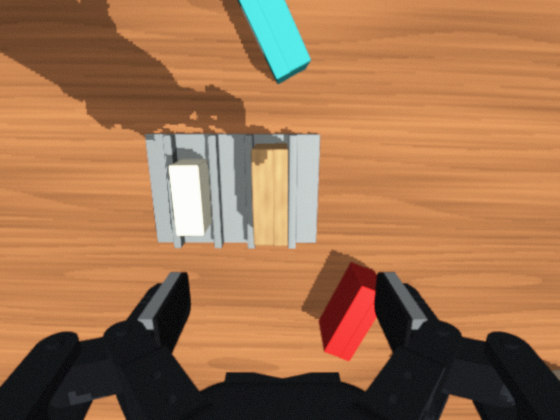

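The small carton is at (270,195) in the image, with the block at (188,197). I'll grip the carton across its thickness with the jaws partly opened.

Emit:
move_arm(
  deltas=[
    [[-0.0026, 0, -0.0034], [0, -0.112, -0.4], -0.5],
    [[-0.0026, 0, -0.0034], [0, -0.112, -0.9], -0.5],
    [[-0.0026, 0, -0.0034], [0, -0.112, -0.9], -0.5],
    [[-0.0026, 0, -0.0034], [0, -0.112, -0.9], -0.5],
  ],
)

```text
time: 10.92
tool_pos: [0.4867, -0.2608, 0.113]
tcp_rot: [-0.03, 3.137, -0.005]
wrist_force: [0.1, -0.0, 0.4]
width: 0.748
```

Emit:
move_arm(
  deltas=[
    [[0, 0, 0], [0, 0, -0.4], -0.5],
    [[0, 0, 0], [0, 0, -0.81], -0.5],
    [[0, 0, 0], [0, 0, -0.81], -0.5],
    [[0, 0, 0], [0, 0, -0.81], 1],
    [[0, 0, 0], [0, 0, -0.81], 1],
    [[0, 0, 0], [0, 0, -0.81], 1],
    [[0, 0, 0], [0, 0, -0.81], 1],
    [[0, 0, 0], [0, 0, -0.81], 1],
    [[0, 0, 0], [0, 0, -0.81], 1],
  ],
  grip_force=40,
)

```text
time: 12.05
tool_pos: [0.4885, -0.2618, 0.0334]
tcp_rot: [-0.028, 3.135, -0.005]
wrist_force: [-0.3, 3.8, 6.3]
width: 0.368
```

Emit:
move_arm(
  deltas=[
    [[0, 0, 0], [0, 0, 0.2], 1],
    [[0, 0, 0], [0, 0, 0.6], 1],
    [[0, 0, 0], [0, 0, 0.95], 1],
    [[0, 0, 0], [0, 0, 0.95], 1],
  ],
)

```text
time: 12.55
tool_pos: [0.4895, -0.2634, 0.1304]
tcp_rot: [-0.029, 3.13, -0.012]
wrist_force: [1.0, -0.6, -2.1]
width: 0.367
```

```bash
python3 dn.py 0.018;python3 rd.py
python3 - <<'E'
from h import *
im,P,H=snap('wrist','w5.png');t=status.read_state()['tool_pos']
p=P[(P[...,2]>.12)&(P[...,2]<.18)&(abs(P[...,0]-.485)<.08)&(abs(P[...,1]+.26)<.013)]
print(len(p),np.percentile(p[:,2]-t[2],[5,50,95]), np.percentile(p[:,0],[1,99]))
E
```

```text
12.55 [ 0.48946116 -0.26336471  0.13038083] [-0.54  0.12  1.97 -0.    1.04 -2.13] turn [ 0.0047  0.0071 -0.0003]
12.55 tcp bed [ 0.1391 -0.506   0.0795] F bed [ 0.4 -0.4 -2.3] 0.36672783566082523 [ 0.48946116 -0.26336471  0.13038083]
12602 [0.01709377 0.03244205 0.03364016] [0.44066916 0.52326326]
```

Emit:
move_arm(
  deltas=[
    [[0, 0, 0], [-0.03, 0.3, 0], 1],
    [[0, 0, 0], [-0.07, 0.75, 0], 1],
  ],
)

```text
time: 12.85
tool_pos: [0.4781, -0.186, 0.1236]
tcp_rot: [-0.025, 3.141, -0.002]
wrist_force: [-0.1, 0.9, -2.6]
width: 0.366
```

Emit:
move_arm(
  deltas=[
    [[0, 0, 0], [-0.04, 0.4, 0], 1],
    [[0, 0, 0], [-0.07, 0.75, 0], 1],
  ],
)

```text
time: 13.1
tool_pos: [0.4703, -0.1097, 0.1233]
tcp_rot: [0.029, -3.141, 0.002]
wrist_force: [-0.0, 0.3, -2.1]
width: 0.366
```

Emit:
move_arm(
  deltas=[
    [[0, 0, 0], [-0.05, 0.4, -0.2], 1],
    [[0.0047, 0.0071, 0], [-0.05, 0.63, -0.6], 1],
    [[0.0047, 0.0071, 0], [-0.05, 0.63, -0.97], 1],
    [[0.0047, 0.0071, 0], [-0.05, 0.63, -0.97], 1],
    [[0.0047, 0.0071, 0], [-0.05, 0.63, -0.97], 1],
  ],
)

```text
time: 13.72
tool_pos: [0.4658, -0.0482, 0.027]
tcp_rot: [0.029, -3.13, -0.009]
wrist_force: [0.6, 0.2, -2.2]
width: 0.368
```

```bash
python3 dn.py 0.018;python3 rd.py
```

```text
13.725 [ 0.46582742 -0.04817326  0.02701129] [-0.16  0.11  2.21  0.    0.84 -1.75] turn [-0.0036 -0.0073 -0.0004]
13.725 tcp bed [ 0.0428 -0.3004  0.0021] F bed [-0.1  0.3 -2.3] 0.3678161852377088 [ 0.46582742 -0.04817326  0.02701129]
```

Emit:
move_arm(
  deltas=[
    [[-0.0036, -0.0073, 0], [0, 0, -0.04], 1],
    [[-0.0036, -0.0073, 0], [0, 0, -0.04], 1],
    [[-0.0036, -0.0073, 0], [0, 0, -0.04], -0.3],
    [[-0.0036, -0.0073, 0], [0, 0, -0.04], -0.3],
    [[-0.0036, -0.0073, 0], [0, 0, -0.04], -0.3],
    [[-0.0036, -0.0073, 0], [0, 0, -0.04], -0.3],
    [[-0.0036, -0.0073, 0], [0, 0, 0.3], -0.3],
    [[-0.0036, -0.0073, 0], [0, 0, 0.8], -0.3],
    [[-0.0036, -0.0073, 0], [0, 0, 0.8], -0.3],
  ],
)

```text
time: 14.85
tool_pos: [0.4711, -0.049, 0.1127]
tcp_rot: [-0.029, 3.129, -0.003]
wrist_force: [0.9, 1.2, -0.9]
width: 0.65
```

Emit:
move_arm(
  deltas=[
    [[0, 0, 0], [0, -0.5, 0], 1],
    [[0, 0, 0], [0, -0.55, 0], 1],
    [[0, 0, 0], [0, -0.55, -0.2], 1],
    [[0, 0, 0], [0, -0.55, -0.4], 1],
    [[0, 0, 0], [0, -0.55, -0.6], 1],
    [[0, 0, 0], [0, -0.55, -0.65], 1],
    [[0, 0, 0], [0, -0.55, -0.65], 1],
    [[0, 0, 0], [0, -0.55, -0.65], 1],
  ],
)

```text
time: 15.85
tool_pos: [0.4678, -0.1034, 0.0438]
tcp_rot: [-0.029, 3.138, -0.001]
wrist_force: [0.1, -0.1, -0.2]
width: 0.003
```

```bash
python3 rd.py
python3 - <<'E'
from h import *
im,P,H=snap('top')
p=P[(P[...,2]>.045)&(P[...,2]<.07)&(abs(P[...,0]-.47)<.08)&(abs(P[...,1]+.03)<.06)];print(len(p),rect(p))
im,P,H=snap('scene','s2.png')
p=P[(P[...,2]>.045)&(P[...,2]<.062)&(abs(P[...,0]-.47)<.08)&(abs(P[...,1]+.03)<.06)];print(len(p),rect(p))
E
```

```text
15.85 tcp bed [ 0.0607 -0.3541  0.014 ] F bed [ 0.  -0.1 -0.2] 0.00256725136619165 [ 0.4678011  -0.10343067  0.04383183]
100 (array([463.1, -43.9]), array([96.1, 25.8]), 16.8)
405 (array([466.4, -60.3]), array([90.8, 59.9]), 2.2)
```

View pics/s2.png

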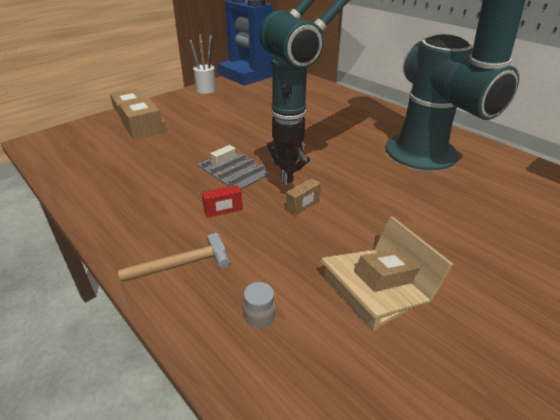

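The small carton stands upright on the bench at (303,196), with the closed fingers on its far side. I'll push it over toward +y.

Emit:
move_arm(
  deltas=[
    [[0, 0, 0], [0, 0.15, 0], 1],
    [[0, 0, 0], [0, 0.25, 0], 1],
    [[0, 0, 0], [0, 0.32, 0], 1],
    [[0, 0, 0], [0, 0.38, 0], 1],
    [[0, 0, 0], [0, 0.44, 0], 1],
    [[0, 0, 0], [0, 0.5, 0], 1],
    [[0, 0, 0], [0, 0.56, 0], 1],
    [[0, 0, 0], [0, 0.62, 0], 1],
    [[0, 0, 0], [0, 0.66, 0], 1],
    [[0, 0, 0], [0, 0.66, 0], 1],
  ],
)

```text
time: 17.2
tool_pos: [0.4671, -0.0371, 0.0431]
tcp_rot: [-0.03, 3.139, -0.001]
wrist_force: [-0.8, -1.0, -0.1]
width: -0.002
```

Emit:
move_arm(
  deltas=[
    [[0, 0, 0], [0, -0.3, 0.3], -1],
    [[0, 0, 0], [0, -0.3, 0.9], -1],
    [[0, 0, 0], [0, 0.1, 0.95], -1],
    [[0, 0, 0], [0, 0.1, 0.95], -1],
    [[0, 0, 0], [0, 0.1, 0.95], -1],
  ],
)

```text
time: 17.82
tool_pos: [0.4667, -0.0276, 0.1377]
tcp_rot: [-0.03, 3.14, -0.001]
wrist_force: [-0.0, -0.2, 1.3]
width: 1.001
```

```bash
python3 dn.py 0.018
python3 - <<'E'
from h import *
im,P,H=snap('wrist','w6.png')
p=P[(P[...,2]>.02)&(P[...,2]<.075)&(abs(P[...,0]-.47)<.09)&(abs(P[...,1]+.01)<.09)]
print(len(p),np.percentile(p[:,2],[5,50,95]),rect(p)); 
p=p[abs(p[:,2]-np.median(p[:,2]))<.005];print(rect(p),plane(p)[1])
E
```

```text
17.825 [ 0.46665765 -0.02757482  0.13767584] [-0.11 -0.05  2.13 -0.    1.06 -1.7 ] turn [ 0.0005  0.0012 -0.0008]
7270 [0.03194417 0.03320017 0.03431536] (array([463.2,  -3.5]), array([89.2, 55.2]), 1.3)
(array([463.2,  -3.5]), array([89.2, 55.2]), 1.3) [ 4.52076318e-04 -2.57168081e-03  9.99996591e-01]
```

View pics/w6.png

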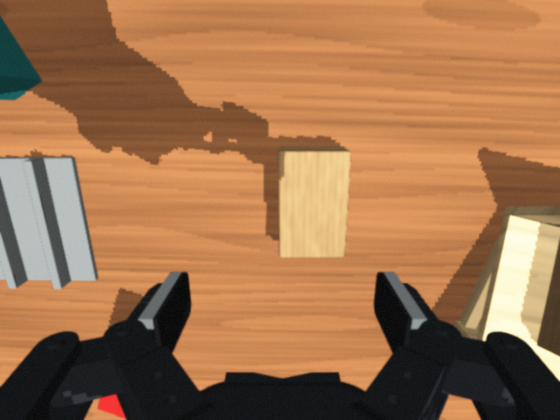

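The small carton lies flat at (314,204), top at z = 33 mm. Next I'll take it across its width.

Emit:
move_arm(
  deltas=[
    [[0, 0, 0.003], [0.065, 0.24, -0.4], -1],
    [[0, 0, 0.003], [0.065, 0.24, -0.9], -1],
    [[0, 0, 0.003], [0.065, 0.24, -0.9], -1],
  ],
)

```text
time: 18.25
tool_pos: [0.4685, -0.0036, 0.0436]
tcp_rot: [0.036, -3.133, -0.0]
wrist_force: [-0.7, 0.0, 0.6]
width: 1.003
```

Emit:
move_arm(
  deltas=[
    [[0, 0, 0], [0, 0, -0.2], -1],
    [[0, 0, 0], [0, 0, -0.42], -1],
    [[0, 0, 0], [0, 0, -0.42], -1],
    [[0, 0, 0], [0, 0, -0.42], 1],
    [[0, 0, 0], [0, 0, -0.42], 1],
    [[0, 0, 0], [0, 0, -0.42], 1],
    [[0, 0, 0], [0, 0, -0.42], 1],
    [[0, 0, 0], [0, 0, -0.42], 1],
    [[0, 0, 0], [0, 0, -0.42], 1],
  ],
  grip_force=40,
)

```text
time: 19.38
tool_pos: [0.4753, -0.0036, 0.008]
tcp_rot: [-0.036, 3.136, -0.001]
wrist_force: [-1.4, -0.9, 7.1]
width: 0.646
```

Emit:
move_arm(
  deltas=[
    [[0, 0, 0], [0, 0, 0.3], 1],
    [[0, 0, 0], [0, 0, 0.8], 1],
    [[0, 0, 0], [0, 0, 1], 1],
    [[0, 0, 0], [0, 0, 1], 1],
  ],
)

```text
time: 19.88
tool_pos: [0.4754, -0.0035, 0.1084]
tcp_rot: [-0.036, 3.134, -0.001]
wrist_force: [-0.6, -0.7, -3.0]
width: 0.644
```

```bash
python3 rd.py
python3 - <<'E'
from tgt import *
st=status.read_state();cur=Ro.from_rotvec(st['tcp_rot'])
print('turn frac',((Tool*cur.inv()).as_rotvec()/(np.pi/2)).round(4))
print('to',(W([.075,.002,.16])-st['tool_pos']).round(4))
E
```

```text
19.875 tcp bed [ 0.068  -0.2547  0.0795] F bed [-1.4 -0.8 -2.7] 0.6442093990449401 [ 0.47540124 -0.00349477  0.10842902]
turn frac [-0.0175 -0.1946 -0.1466]
to [0.0355 0.2549 0.0787]
```

Emit:
move_arm(
  deltas=[
    [[-0.006, -0.065, -0.049], [0.04, 0.1, 0.3], 1],
    [[-0.012, -0.13, -0.098], [0.08, 0.3, 0.7], 1],
    [[-0.0175, -0.1946, -0.1466], [0.12, 0.6, 0.787], 1],
    [[-0.0175, -0.1946, -0.1466], [0.12, 0.85, 0.787], 1],
  ],
)

```text
time: 20.38
tool_pos: [0.4835, 0.0825, 0.1836]
tcp_rot: [0.296, 2.819, -0.045]
wrist_force: [0.1, 0.8, -2.6]
width: 0.648
```

Emit:
move_arm(
  deltas=[
    [[0, 0, 0], [0.06, 0.4, 0], 1],
    [[0, 0, 0], [0.12, 0.85, 0], 1],
    [[0, 0, 0], [0.12, 0.85, 0], 1],
  ],
)

```text
time: 20.75
tool_pos: [0.4967, 0.1689, 0.1829]
tcp_rot: [0.29, 2.822, -0.046]
wrist_force: [-0.2, -1.2, -2.1]
width: 0.646
```

Emit:
move_arm(
  deltas=[
    [[0, 0, 0], [0.06, 0.4, 0], 1],
    [[0, 0, 0], [0.115, 0.849, 0], 1],
    [[0, 0, 0], [0.115, 0.849, 0], 1],
    [[0, 0, 0], [0.115, 0.849, 0], 1],
  ],
)

```text
time: 21.25
tool_pos: [0.5081, 0.2501, 0.1831]
tcp_rot: [0.295, 2.821, -0.049]
wrist_force: [-0.3, -0.5, -1.5]
width: 0.648
```

```bash
python3 rd.py
python3 - <<'E'
from tgt import *
st=status.read_state();cur=Ro.from_rotvec(st['tcp_rot']);print('turn err',((Tool*cur.inv()).as_rotvec()/(np.pi/2)).round(4))
im,P,H=snap('wrist','w7.png');b=(P-o)@B.as_matrix()
s=b[(abs(b[...,2]-.0855)<.006)&(abs(b[...,0]+.004)<.006)&(abs(b[...,1])<.09)]
if len(s):print('stop y',np.percentile(s[:,1],[.5,99.5]),'x',np.percentile(s[:,0],[2,98]))
t=b[(b[...,2]>.165)&(b[...,2]<.21)&(b[...,0]<.12)&(abs(b[...,1])<.031)]
z=np.median(t[:,2]);t=t[abs(t[:,2]-z)<.005];print('box z',z,plane(t)[1],'x',np.percentile(t[:,0],1),rect(t))
l=b[(abs(b[...,2]-.0405)<.006)&(b[...,0]>.004)&(abs(b[...,1])<.04)];print('large top',len(l),np.median(l[:,2]) if len(l) else 0)
E
```

```text
21.25 tcp bed [0.0714 0.0002 0.1569] F bed [-0.6 -0.5 -1.3] 0.6481332814341776 [0.50806083 0.2501174  0.18308788]
turn err [ 0.0005 -0.005   0.    ]
stop y [-0.07906725  0.07873256] x [-0.00650506  0.00139898]
box z 0.18195592226125834 [1.07508291e-02 7.73562327e-04 9.99941909e-01] x 0.015576929652507076 (array([60.3,  0.1]), array([61.9, 90.9]), 88.6)
large top 2435 0.04138938207915583
```

Emit:
move_arm(
  deltas=[
    [[0, -0.005, 0], [0.04, -0.004, -0.3], 1],
    [[0, -0.005, 0], [0.084, -0.007, -0.604], 1],
    [[0, -0.005, 0], [0.084, -0.007, -0.604], 1],
    [[0, -0.005, 0], [0.084, -0.007, -0.604], 1],
  ],
)

```text
time: 21.8
tool_pos: [0.518, 0.2502, 0.1253]
tcp_rot: [0.297, 2.81, -0.044]
wrist_force: [0.1, 1.0, -2.0]
width: 0.648
```

Emit:
move_arm(
  deltas=[
    [[0, 0, 0], [0.065, -0.014, -0.2], 1],
    [[0, 0, 0], [0.13, -0.028, -0.409], 1],
    [[0, 0, 0], [0.13, -0.028, -0.409], 1],
    [[0, 0, 0], [0.13, -0.028, -0.409], 1],
  ],
)

```text
time: 22.3
tool_pos: [0.5315, 0.2485, 0.0854]
tcp_rot: [0.295, 2.809, -0.042]
wrist_force: [0.1, 0.1, -1.7]
width: 0.647
```

```bash
python3 rd.py
```

```text
22.3 tcp bed [0.0634 0.0034 0.0568] F bed [-0.4  0.1 -1.6] 0.6467341001525725 [0.53149599 0.24847081 0.08539616]
```

Emit:
move_arm(
  deltas=[
    [[0, 0, 0], [-0.004, -0.014, -0.04], 1],
    [[0, 0, 0], [-0.008, -0.014, -0.08], 1],
    [[0, 0, 0], [-0.008, -0.014, -0.08], 1],
    [[0, 0, 0], [-0.008, -0.014, -0.08], 1],
  ],
)

```text
time: 22.8
tool_pos: [0.5301, 0.2469, 0.0761]
tcp_rot: [0.295, 2.81, -0.043]
wrist_force: [-0.9, 0.2, 2.3]
width: 0.648
```

```bash
python3 rd.py
```

```text
22.8 tcp bed [0.0595 0.0016 0.0483] F bed [-0.2 -0.   2.4] 0.6480318973955865 [0.5301423  0.24689317 0.0761047 ]
```

Emit:
move_arm(
  deltas=[
    [[0, 0, 0], [-0.02, 0.004, -0.006], 1],
    [[0, 0, 0], [-0.037, 0.008, -0.012], 1],
    [[0, 0, 0], [-0.037, 0.008, -0.012], 1],
  ],
)

```text
time: 23.18
tool_pos: [0.5282, 0.2474, 0.0757]
tcp_rot: [0.293, 2.807, -0.043]
wrist_force: [7.7, -3.3, -1.0]
width: 0.645
```

```bash
python3 rd.py
```

```text
23.175 tcp bed [0.0575 0.0017 0.0485] F bed [ 7.5 -1.6 -3.5] 0.6451341675540655 [0.5282009  0.24742657 0.07565638]
```

It is in contact with the backstop, so I'll ease off, release, retract and check.

Emit:
move_arm(
  deltas=[
    [[0, 0, 0], [0.01, -0.002, 0.003], 1],
    [[0, 0, 0], [0.01, -0.002, 0.003], -1],
    [[0, 0, 0], [0.01, -0.002, 0.003], -1],
    [[0, 0, 0], [0.01, -0.002, 0.003], -1],
    [[0, 0, 0], [0.01, -0.002, 0.003], -1],
    [[0, 0, 0], [0.01, -0.002, 0.003], -1],
    [[0, 0, 0], [-0.13, 0.03, 0.46], -1],
    [[0, 0, 0], [-0.28, 0.06, 0.95], -1],
    [[0, 0, 0], [-0.28, 0.06, 0.95], -1],
    [[0, 0, 0], [-0.28, 0.06, 0.95], -1],
  ],
)

```text
time: 24.42
tool_pos: [0.4979, 0.2534, 0.1694]
tcp_rot: [0.295, 2.81, -0.044]
wrist_force: [-0.4, 0.3, -0.9]
width: 1.0
```

```bash
python3 chk.py w8.png .073
python3 - <<'E'
from tgt import *
im,P,H=snap('wrist');b=(P-o)@B.as_matrix()
t=b[(abs(b[...,2]-.0405)<.006)&(b[...,0]>.06)&(b[...,0]<.13)&(abs(b[...,1])<.06)];print('large visible',len(t),rect(t))
im,P,H=snap('scene','s3.png')
for n,(x,y,r,z0,z1) in dict(jar=(.764,.136,.05,.05,.08),block=(.491,-.339,.05,.04,.06)).items():
    p=P[(abs(P[...,0]-x)<r)&(abs(P[...,1]-y)<r)&(P[...,2]>z0)&(P[...,2]<z1)];print(n,rect(p))
E
```

```text
24.425 tcp bed [0.0571 0.0013 0.1472] F bed [-0.7  0.2 -0.7] 1.000314387185572 [0.49789601 0.25341432 0.16941702]
stop x [-0.0066018   0.00106064] y [-0.07940296  0.07857902] 3382
top z 0.07299529155944127 n [ 2.3e-03 -7.0e-04  1.0e+00] x [0.0031716  0.09041966] y [-0.02617733  0.02892192] (array([47.2,  1.4]), array([56.2, 88.4]), 90.0)
floor z 0.0009972204055642706 9495
large visible 347 (array([109.1,   1.5]), array([59.6,  5.9]), 89.7)
jar (array([765.3, 139.4]), array([52.4, 52.2]), 68.9)
block (array([ 494.3, -336.6]), array([74.3, 31.4]), 5.0)
```

View pics/w8.png

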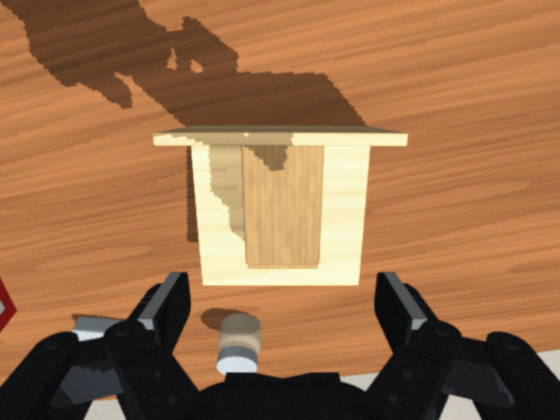

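The wrist view shows the small carton at (284,205), square on the large one, with its end at the backstop (row 145). Everything measures within tolerance, so I'll hand in.

```bash
python3 -c "
from workcell import order;print(order.finish_job())"
```

```text
the job is handed in; nothing more can be done
None
```

Both cartons are stacked on the sloping stand and released, and the job was handed in at about 24.6 s; no verdict is reported.

- **Large carton:** I laid it on the bed and pressed it against the backstop until I felt contact (about 11 N), then let go. When checked right after release, it was flat and square within about 0.2°. The last check put it about 1.5–2 mm off the middle line, with its end about 1–2 mm from the backstop.
- **Small carton:** I lifted it from the slot, stood it on the bench, and pushed it over onto a broad face. It lay flat with its top at z = 33 mm. I then took it across its width and stacked it against the backstop (contact about 7.5 N). The last check showed its top at z = 73 mm of the bed, y about +1.4 mm, its end about 1 mm from the backstop, and it was flat and square.
- **Other objects:** The jar and the block measured within 3–4 mm of their first positions, mostly the known 2–3 mm difference between the cameras. I did not re-measure the hammer, but the arm never came near it.
- **Disagreements:** The top and scene cameras differed by about 3 mm in y, so I used the mean, and the wrist view agreed with it. The measured tool position ran a few millimetres off the commanded one near contact. I corrected for that each time.

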